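# Run the jointing tool along the open tile joint

## Task

Take the jointing tool with the round handle out of the wooden rack, lower its tip into the open joint between the terracotta tiles at the end that is closed by the wooden batten, and run it slowly (no faster than about 5 cm a second) along the joint to the other end, keeping the tip down in the joint all the way. Then put the tool back upright in the rack hole it came from and let go; leave the other, square-handled tool where it stands.

Things in the scene. Friction and masses are not known exactly. Their poses are not given: they have to be found in the camera images.
- raker_grip (a point): Grip point of the jointing tool to use (loose, 0.15 kg), upright in one of two holes of a wooden rack. From below: round steel shank 10 mm thick, 45 mm long; round guard disc 44 mm wide, 6 mm thick; round pale-wood handle 28 mm wide, 75 mm long. Point on the tool's axis, 91 mm above the tip, 40 mm above the guard's top, 35 mm below the handle's top; z up along the tool.
- raker_tip (a point): The blunt tip of that tool, on its axis, 91 mm below the grip point, 15 mm above the table at the start: the guard rests on the rack's top and the shank hangs in the hole. The rack is fixed, dark wood, 200 x 80 mm, 60 mm high; its two holes, 24 mm wide, go right through, 110 mm apart. Which hole the tool is in varies.
- joint_start (a point): Start of the open joint, an empty slot 22 mm wide, 18 mm deep, 200 mm long between two of three terracotta tiles (200 x 60 mm) on a fixed board at any yaw; the other joint is filled with mortar. A dark wooden batten, 14 mm higher than the tiles, closes this end. Point mid-width, 20 mm from the batten, level with the tile tops (30 mm above the table). x along the joint to the open end, z up.
- joint_end (a point): End of the open joint, 160 mm from the start point along its x axis: mid-width of the slot, 20 mm short of the tiles' edge where the joint is open, level with the tile tops (30 mm above the table). Same axes.
- spare_center (a point): The other tool, not to be used or disturbed: it stands in the rack's other hole, with a square steel guard (42 mm) and a square pale-wood handle 28 mm wide and 55 mm long. This point is the middle of that handle.

How it is judged:
On the way, in this order (a step that is already met when the one before it is completed fails the run):
1. tip of the round-handled tool down in the open joint at the batten end (within 20 mm of the start point along the joint, at least 3 mm below the tile tops) (x of raker_tip in the frame of joint_start between -0.022 and 0.02 m and y of raker_tip in the frame of joint_start between -0.011 and 0.011 m and z of raker_tip in the frame of joint_start between -0.025 and -0.003 m), for 0.1 s.
2. tip still down in the joint, a quarter of the way along (x of raker_tip in the frame of joint_start between 0.027 and 0.06 m and y of raker_tip in the frame of joint_start between -0.011 and 0.011 m and z of raker_tip in the frame of joint_start between -0.025 and -0.003 m), for 0.05 s.
3. tip still down in the joint, half-way along (x of raker_tip in the frame of joint_start between 0.063 and 0.097 m and y of raker_tip in the frame of joint_start between -0.011 and 0.011 m and z of raker_tip in the frame of joint_start between -0.025 and -0.003 m), for 0.05 s.
4. tip still down in the joint, three quarters of the way along (x of raker_tip in the frame of joint_start between 0.1 and 0.135 m and y of raker_tip in the frame of joint_start between -0.011 and 0.011 m and z of raker_tip in the frame of joint_start between -0.025 and -0.003 m), for 0.05 s.
5. tip down in the joint at its open end (within 15 mm of the end point, or further out) (x of raker_tip in the frame of joint_start between 0.145 and 0.185 m and y of raker_tip in the frame of joint_start between -0.011 and 0.011 m and z of raker_tip in the frame of joint_start between -0.025 and -0.003 m), for 0.05 s.
At the end, for the whole second after the job is handed in: The round-handled tool is back upright (within 10 degrees) in the hole it came from, within 20 mm of where it stood at the start, released and at rest; the square-handled tool is within 20 mm of its start (distance of each of raker_grip, raker_tip, spare_center from where it was at the start of the episode below 0.02 m and angle between raker_tip's own z axis and vertical below 0.17 rad and linear speed of raker below 0.02 m/s); the robot touches nothing.
It fails at once if the tool moves faster than 0.12 m/s with its tip down in the joint, between its ends ((x of raker_tip in the frame of joint_start between 0.02 and 0.14 m and y of raker_tip in the frame of joint_start between -0.011 and 0.011 m and z of raker_tip in the frame of joint_start between -0.025 and -0.003 m) and linear speed of raker above 0.12 m/s).
It fails at once if the square-handled tool is moved by more than 30 mm (distance of spare_center from where it was at the start of the episode above 0.03 m).
It also fails if it takes over 67 s, if anything falls off the work surface, if the arm or the gripper's body presses on something with over 40 N, if the wrist force passes 120 N, or if a joint passes its speed limit or range.

## Robot

A 7-joint arm with a two-finger parallel gripper is mounted at the origin on the work surface. World frame = base frame: x ahead of the robot, y to its left, z up, the work surface at z = 0. Lengths are in m, angles in rad, forces in N, time in s.
With the tool pointing down it reaches from about 0.425 to 0.925 m from the base axis. Payload 6.8 kg.
Tool frame: the origin (TCP) lies at the very end of the fingers, on their centre line; the grasp point (between the pads) lies 19 mm behind it; z points along the fingers, x is the direction in which the jaws open and shut, and the axes are right-handed (so a half turn about z gives the same grasp; the last joint's range is limited). The gripper opens to 85 mm and grips with 20 to 120 N. Pads are 22 mm wide; open, the fingers measure 114 mm over their backs; the gripper's body (76 mm by 85 mm) begins 54 mm behind the grasp point. The pads swing forward as they close: fully open they stand 13 mm farther back than shut.
Start: joints at [1.2, 0.477, 0.022, 1.555, -0.011, 1.109, -0.083], TCP at [0.175, -0.652, 0.231] pointing down, gripper open.
Joint ranges: [-2.96, 2.96], [-0.34, 2.1], [-1.41, 1.46], [0.24, 2.44], [-1.37, 4.51], [0.17, 1.92], [-2.96, 2.96]. Speed limits (rad/s): [2.39, 2.39, 3.14, 3.14, 3.14, 3.14, 3.14].

## Interface

Orientations are given as a unit quaternion [w, x, y, z].
In Python, from station import get_obs, read_camera, calibration, hand_in, recognise, outline_of, place_of gives the robot as it stands.
- The arm moves only by the tool move_arm, never from a script. Its argument "steps" is a list of rows, each an object with "fingers": the finger opening in mm, from 0 to 85.4; "translation": the shift along the world's x, y, z in mm, a list of three; "turn": the turn about the world's z in rad. In form: [{"fingers": fingers, "translation": [dx, dy, dz], "turn": turn}, ...]. A call has 1 to 10 rows; each row shifts and turns the commanded pose from where the row before left it; what a row does not reach is not made up. A row lasts 1/8 s, in which the tool goes at most 62.5 mm and 10.7 degrees, less where a joint would pass 70% of its speed; a pose out of reach is approached as far as the arm can. A call with a gripper value outside its range is refused whole. The fingers move at their own pace and stop on an object; "newtons" is the grip in N (left out, the last holds). Time passes only in rows, so rows that do not move let the fingers close. It gives the time, the measured TCP pose, the force and the opening at its end, in the units of the state.
- get_obs(): the state, without advancing time (a new reading comes with each control period).
- read_camera(name): name is "scene" or "side" or "wrist"; returns the picture (384x512x3 uint8, blue, green, red); there is no depth.
- calibration(name): a dict with "camera_matrix" (3x3 intrinsics, pixels), "k1" (the pictures are not rectified: a ray, as slopes to the right and down, at radius r is drawn at 1 + k1 r^2 times it, then the intrinsics apply), "rvec" (rotation vector, rad) and "tvec" (3), from world to camera coordinates, as OpenCV has them. Camera axes: x right, y down, z forward; pixel columns grow to the right and rows downward; lengths in m; the calibration is good to about 2 mm. A picture is of the moment at which its call begins: read the wrist's pose just before it. calibration takes no time and is no camera call; for the wrist camera it gives the pose at the moment of the call.
- hand_in(): hands the job in, once; it reports no verdict.
Trained networks look in the newest picture that a camera, given by its name, has taken for a name from the list of things; names that differ only in an ending like _2 or _b are one class to them, and where a whole thing is asked for, a point or a joint stands for the part that bears it (a point fixed in the world has none). Each returns a list of dicts, best first, with "conf" (0 to 1); they miss things now and then, are a little off and sometimes report something else, mostly with a low value. They report only what shows in the picture. A call takes as long as a camera call.
- recognise(camera, name): "xy" ([column, row] in pixels, amid what is visible of it).
- outline_of(camera, name): "mask" (384x512 bool, what is visible of it) and "xy" ([column, row] in pixels, amid what is visible of it).
- place_of(camera, name): "xy" ([column, row] in pixels: a listed point, or the origin of a listed thing).
The state is a dict: "t": time; "q": joint angles; "joint_vel": joint speeds; "joint_torque": joint torques, N m; "eef_pos": TCP position; "tool_rot": TCP orientation; "contact_force": force on the tool from outside, world axes, zero at the start; "torque": the same for the moment, N m; "gripper_width": opening from 0.0 (shut) to 1.0 (fully open).
Only numpy, scipy, OpenCV 4.12 (cv2) and the standard library are available. Lean on these libraries where they do the work, as an engineer would, in place of code of your own. Each camera call takes 0.05 s, during which the arm holds its last target.

## Working session

There is one attempt and no reset: what is moved stays moved. The work goes in short steps, Python scripts to look and compute and a tool call to move; the robot and the scene stay as the last step left them, time stands still between calls to the robot, and variables do not carry over. Pictures are saved under pics/ and viewed, and the job is handed in when it is done.

Besides the shell and the picture viewer there is one more tool, called after "Emit:" as name(argument=value, ...) on one line, values as JSON. move_arm: Moves the arm, as the interface text tells. Its arguments: {"type":"object","properties":{"steps":{"type":"array"},"newtons":{"type":"number"}},"required":["steps"]}

```bash
mkdir -p pics; ls
cat > h.py <<'E'
import numpy as np,cv2
from station import *
def cal(n):
    c=calibration(n);K=np.array(c["camera_matrix"]);R,_=cv2.Rodrigues(np.array(c["rvec"],float));t=np.array(c["tvec"],float).ravel();return K,float(c["k1"]),R,t
def ray(n,xy,c=None):
    K,k1,R,t=c or cal(n)
    d=np.array([(xy[0]-K[0,2])/K[0,0],(xy[1]-K[1,2])/K[1,1]]);u=d.copy()
    for _ in range(30): u=d/(1+k1*(u@u))
    v=R.T@np.array([u[0],u[1],1]);o=-R.T@t
    return o,v/np.linalg.norm(v)
def onz(n,xy,z,c=None):
    o,v=ray(n,xy,c);return o+v*(z-o[2])/v[2]
def proj(n,P,c=None):
    K,k1,R,t=c or cal(n);p=R@np.array(P,float)+t;u=p[:2]/p[2];u=u*(1+k1*(u@u));return np.array([K[0,0]*u[0]+K[0,2],K[1,1]*u[1]+K[1,2]])
def tri(rs):
    A=np.zeros((3,3));b=np.zeros(3)
    for o,v in rs:
        M=np.eye(3)-np.outer(v,v);A+=M;b+=M@o
    return np.linalg.solve(A,b)
E
python3 - <<'E'
from h import *
o=get_obs();print(o["t"],o["eef_pos"],o["tool_rot"],o["gripper_width"])
for n in("scene","side","wrist"):
    im=read_camera(n);cv2.imwrite(f"pics/{n}0.png",im)
    K,k,R,t=cal(n);print(n,"cam at",-R.T@t)
    for m in("raker_grip","raker_tip","joint_start","joint_end","spare_center"):
        z={"raker_grip":.106,"raker_tip":.015,"joint_start":.03,"joint_end":.03,"spare_center":.0935}[m]
        for r in place_of(n,m)[:2]: print(n,m,round(r["conf"],2),np.round(r["xy"],1),np.round(onz(n,r["xy"],z),4))
print(get_obs()["t"])
E
```

```text
pics
0.0 [ 0.17517695 -0.65125249  0.23031942] [-4.95039004e-04  7.93671726e-01 -6.08345578e-01 -7.77685896e-04] 1.0009130984836772
scene cam at [1.10971088 0.20416631 0.57170651]
scene raker_grip 0.95 [394.8 207.9] [0.5434 0.2836 0.106 ]
scene raker_tip 0.46 [196.9 194.3] [ 0.4737 -0.0953  0.015 ]
scene joint_start 0.73 [144.3 245.7] [ 0.646  -0.1296  0.03  ]
scene joint_end 0.74 [194.1 194.7] [ 0.4932 -0.0923  0.03  ]
scene spare_center 0.88 [410.9 181.4] [0.4468 0.3152 0.0935]
scene spare_center 0.35 [393.4 206.9] [0.5261 0.2834 0.0935]
side cam at [0.36103059 0.50845752 0.69497258]
side raker_grip 0.94 [188.  309.4] [0.5544 0.2775 0.106 ]
side joint_start 0.78 [233.6 142.4] [ 0.6467 -0.1191  0.03  ]
side joint_end 0.74 [301.7 169.4] [ 0.4936 -0.091   0.03  ]
side spare_center 0.91 [251.6 368.4] [0.4465 0.3202 0.0935]
wrist cam at [ 0.24929245 -0.63260151  0.37386546]
0.9
```

View pics/scene0.png

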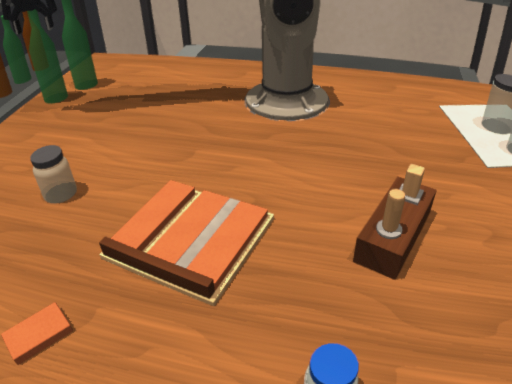

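View pics/side0.png

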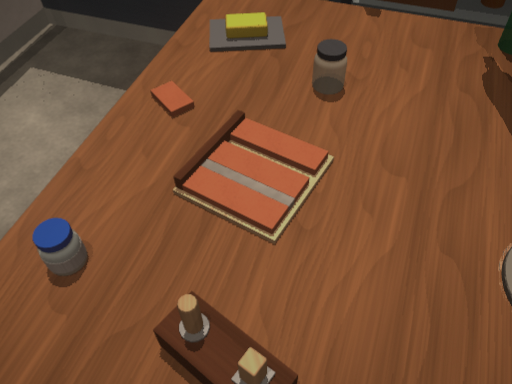

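Run:
```python
from h import *
for p in [(52,98),(82,84),(18,78),(57,197)]: print(onz("scene",p,0))
print(onz("scene",(47,155),.08), onz("scene",(68,0),.25), onz("scene",(38,10),.25))
g=tri([ray("scene",(394.8,207.9)),ray("side",(188.,309.4))]);s=tri([ray("scene",(410.9,181.4)),ray("side",(251.6,368.4))]);print(g,s,proj("scene",g),proj("side",g))
for a,b in [((144.3,245.7),(233.6,142.4)),((194.1,194.7),(301.7,169.4))]:print(tri([ray("scene",a),ray("side",b)]))
```

```text
[ 0.0999954  -0.72572124  0.        ]
[-0.00606076 -0.68017289  0.        ]
[-0.03021237 -0.97580657  0.        ]
[ 0.53055961 -0.40457024  0.        ]
[ 0.48978098 -0.43029733  0.08      ] [-0.11050964 -0.73775701  0.25      ] [-0.00891123 -0.78265954  0.25      ]
[0.55213007 0.2814939  0.11365662] [0.4460876  0.31750884 0.09192697] [394.29289253 207.59457775] [187.54423057 309.96592227]
[ 0.64771436 -0.12593761  0.02848973]
[ 0.49358118 -0.09177099  0.02992952]
```

View pics/wrist0.png

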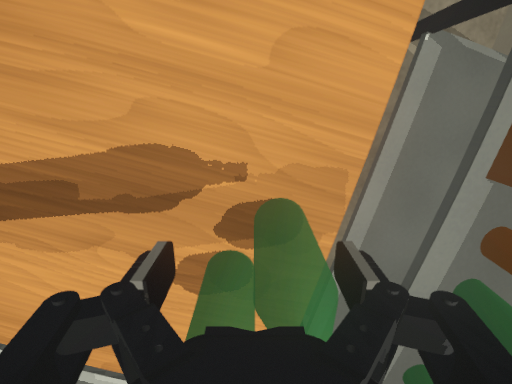

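Emit:
move_arm(steps=[{"fingers": 85, "translation": [60, 0, 5], "turn": 0}, {"fingers": 85, "translation": [60, 0, 5], "turn": 0}, {"fingers": 85, "translation": [25, 54, 5], "turn": 0.18}, {"fingers": 85, "translation": [25, 54, 5], "turn": 0.18}, {"fingers": 85, "translation": [25, 54, 5], "turn": 0.18}, {"fingers": 85, "translation": [25, 54, 5], "turn": 0.18}, {"fingers": 85, "translation": [25, 54, 5], "turn": 0.18}, {"fingers": 85, "translation": [25, 54, 5], "turn": 0.18}, {"fingers": 85, "translation": [25, 54, 5], "turn": 0.18}, {"fingers": 85, "translation": [25, 54, 5], "turn": 0.18}])

```text
t: 2.15
eef_pos: [0.4959, -0.2182, 0.2819]
tool_rot: [0.0, 0.998, 0.069, 0.0]
contact_force: [0.4, -0.3, 0.1]
gripper_width: 0.996
```

Emit:
move_arm(steps=[{"fingers": 85, "translation": [45, 15, 10], "turn": 0.15}, {"fingers": 85, "translation": [40, 15, 10], "turn": 0.15}, {"fingers": 85, "translation": [0, 0, 0], "turn": 0}])

```text
t: 2.52
eef_pos: [0.5831, -0.1873, 0.3019]
tool_rot: [-0.001, 0.976, 0.217, 0.001]
contact_force: [-1.2, -0.7, -0.4]
gripper_width: 0.995
```

Run:
```python
from h import *
n="wrist";c=cal(n);im=read_camera(n);cv2.imwrite(f"pics/w1.png",im)
for m in("joint_start","joint_end"):
    for r in place_of(n,m)[:2]: print(n,m,round(r["conf"],2),np.round(r["xy"],1),np.round(onz(n,r["xy"],.03,c),4))
print(get_obs()["t"],-c[2].T@c[3])
np.savez("w1c.npz",K=c[0],k=c[1],R=c[2],t=c[3])
```

```text
wrist joint_start 0.94 [310.8 142. ] [ 0.6504 -0.1307  0.03  ]
wrist joint_end 0.71 [222.1  71.6] [ 0.4921 -0.0969  0.03  ]
2.675 [ 0.54997363 -0.11864719  0.444446  ]
```

View pics/w1.png

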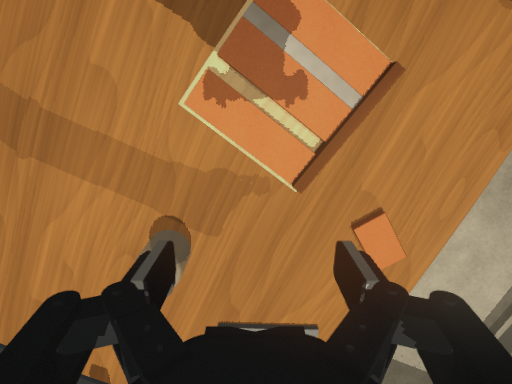

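Run:
```python
from h import *
im=cv2.imread("pics/w1.png");cv2.imwrite("pics/w1z.png",cv2.resize(im[0:200,170:420],None,fx=3.2,fy=3,interpolation=cv2.INTER_CUBIC))
```

```text
(no output)
```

View pics/w1z.png

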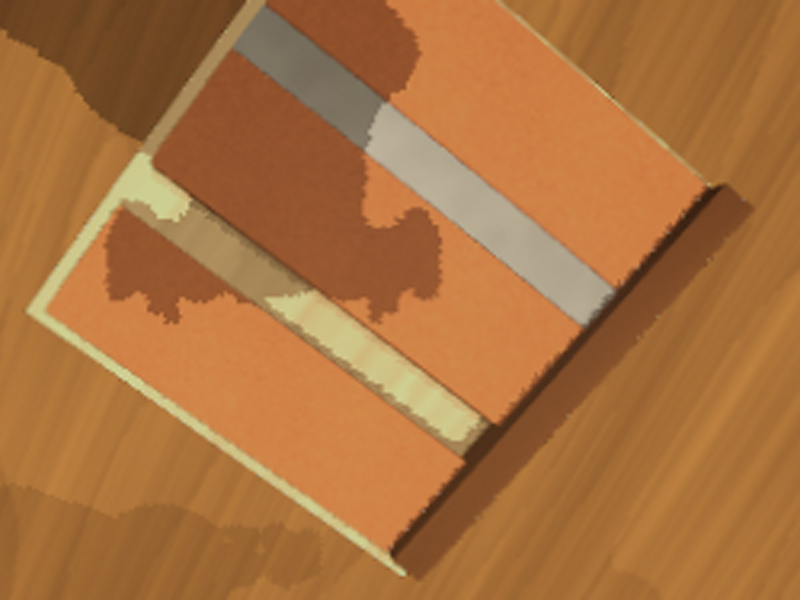

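```bash
python3 - <<'E'
from h import *
f=np.load("w1c.npz");c=(f["K"],float(f["k"]),f["R"],f["t"])
P={k:onz("wrist",(x/3.2+170,y/3),.03,c) for k,(x,y) in dict(mo=(152,162),mb=(498,425),no=(122,203),nb=(463,458),oo=(47,313),ob=(390,548)).items()}
for k in P: print(k,P[k].round(4))
so=(P["mo"]+P["no"])/2; sb=(P["mb"]+P["nb"])/2; d=(so-sb);print(np.linalg.norm(d)); d/=np.linalg.norm(d)
print("w",np.linalg.norm(P["mo"]-P["no"]),np.linalg.norm(P["mb"]-P["nb"]),"yaw",np.degrees(np.arctan2(d[1],d[0])))
print("start",so-d*.18,"end",so-d*.02, "start from b",sb+d*.02)
K=cal("scene")
for n in("scene","side"):
    for p in P.values(): print(n,proj(n,p).round(1))
# side-based corners
E
python3 - <<'E'
import cv2
a=cv2.imread("pics/scene0.png")[170:310,90:290];b=cv2.imread("pics/side0.png")[100:240,165:345]
cv2.imwrite("pics/sz.png",cv2.resize(a,None,fx=4,fy=4,interpolation=cv2.INTER_CUBIC));cv2.imwrite("pics/dz.png",cv2.resize(b,None,fx=4,fy=4,interpolation=cv2.INTER_CUBIC))
E
```

```text
mo [ 0.4773 -0.0787  0.03  ]
mb [ 0.6702 -0.1208  0.03  ]
no [ 0.4724 -0.1003  0.03  ]
nb [ 0.6633 -0.1423  0.03  ]
oo [ 0.4607 -0.1598  0.03  ]
ob [ 0.6537 -0.1986  0.03  ]
0.1964386712094101
w 0.02218423864608045 0.022606359012113112 yaw 167.64576470282512
start [ 0.65070114 -0.12803197  0.03      ] end [ 0.49440619 -0.09379914  0.03      ] start from b [ 0.64722228 -0.12727     0.03      ]
scene [203.2 190.7]
scene [143.  256.4]
scene [194.  187.8]
scene [133.6 251.4]
scene [169.2 180.8]
scene [108.  242.3]
side [308.1 175.9]
side [223.3 139.3]
side [313.5 168.6]
side [230.3 133.3]
side [326.8 149.4]
side [244.  117.2]
```

View pics/dz.png

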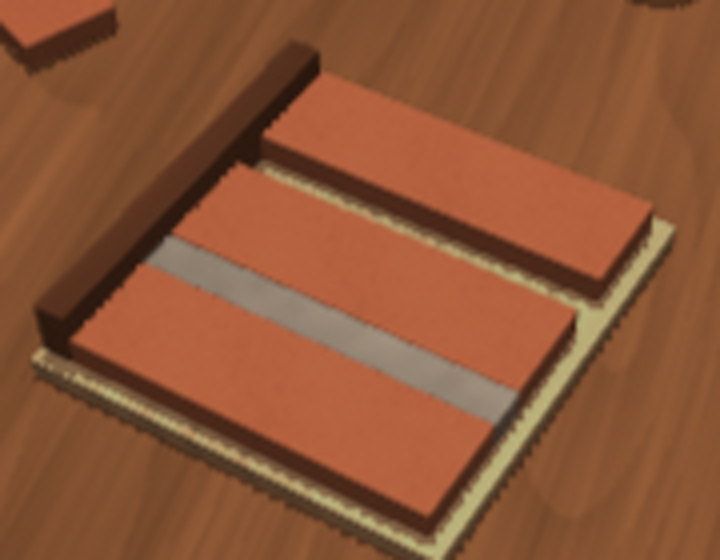

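View pics/sz.png

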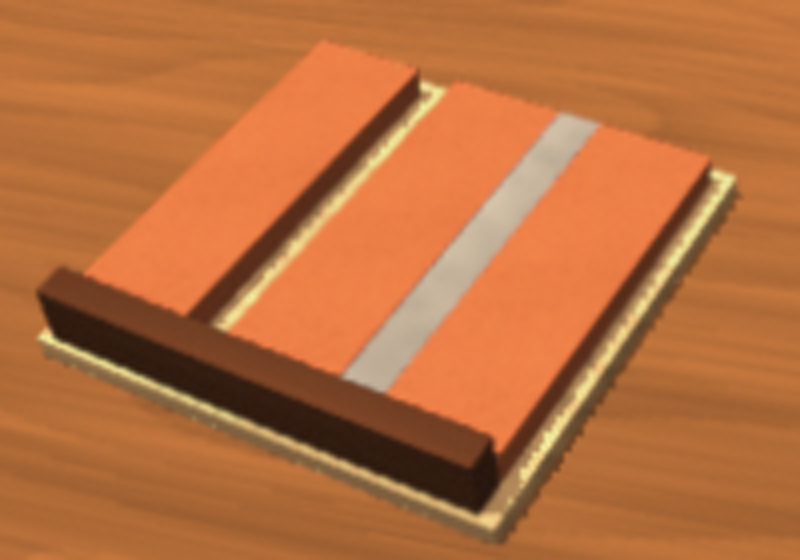

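Run:
```python
from h import *
for n,d in dict(side=dict(mo=(309.2,179.5),mb=(225,141.2),no=(315.7,170),nb=(230.7,135)),scene=dict(mo=(203.7,190.7),no=(194.5,187.5),mb=(145.5,252),nb=(138,248.5))).items():
    P={k:onz(n,v,.03) for k,v in d.items()}
    so=(P["mo"]+P["no"])/2; sb=(P["mb"]+P["nb"])/2;e=so-sb;e/=np.linalg.norm(e);print(n,so.round(4),sb.round(4),"yaw",np.degrees(np.arctan2(e[1],e[0])).round(2),"w",np.linalg.norm(P["mo"]-P["no"]).round(4),"s",(so-.18*e).round(4),"e",(so-.02*e).round(4))
```

```text
side [ 0.4702 -0.0842  0.03  ] [ 0.6627 -0.1272  0.03  ] yaw 167.41 w 0.0282 s [ 0.6458 -0.1235  0.03  ] e [ 0.4897 -0.0886  0.03  ]
scene [ 0.4741 -0.0887  0.03  ] [ 0.6573 -0.1294  0.03  ] yaw 167.48 w 0.0227 s [ 0.6498 -0.1277  0.03  ] e [ 0.4936 -0.093   0.03  ]
```

Emit:
move_arm(steps=[{"fingers": 85, "translation": [0, 57, -5], "turn": 0.1}, {"fingers": 85, "translation": [0, 57, -5], "turn": 0.1}, {"fingers": 85, "translation": [0, 57, -5], "turn": 0.1}, {"fingers": 85, "translation": [0, 57, -5], "turn": 0.1}, {"fingers": 85, "translation": [0, 57, -5], "turn": 0.1}, {"fingers": 85, "translation": [0, 57, -5], "turn": 0.1}, {"fingers": 85, "translation": [0, 57, -5], "turn": 0.1}, {"fingers": 85, "translation": [0, 58, -5], "turn": 0.1}, {"fingers": 85, "translation": [0, 0, 0], "turn": 0}])

```text
t: 3.8
eef_pos: [0.5778, 0.2717, 0.2609]
tool_rot: [-0.001, 0.814, 0.581, -0.0]
contact_force: [-0.4, -0.6, 0.6]
gripper_width: 0.993
```

Run:
```python
from h import *
n="wrist";c=cal(n);o=get_obs();im=read_camera(n);cv2.imwrite(f"pics/w2.png",im);print(o["eef_pos"])
for m,z in dict(raker_grip=.106,spare_center=.0935).items():
    for r in place_of(n,m)[:2]: print(n,m,round(r["conf"],2),np.round(r["xy"],1),np.round(onz(n,r["xy"],z,c),4))
print(get_obs()["t"],-c[2].T@c[3], proj(n,(.552,.2815,.106),c))
np.savez("w2c.npz",K=c[0],k=c[1],R=c[2],t=c[3])
```

```text
[0.57776616 0.27165398 0.26088636]
wrist raker_grip 0.76 [250.9 149.1] [0.5474 0.2779 0.106 ]
wrist spare_center 0.97 [256.5  40.7] [0.4464 0.3188 0.0935]
3.95 [0.50509573 0.29566016 0.40359179] [255.45040017 152.08967969]
```

View pics/w2.png

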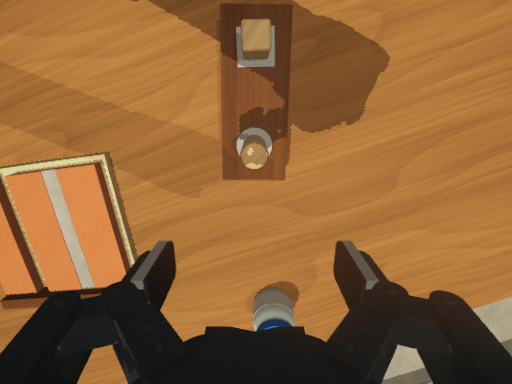

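Run:
```python
from h import *
f=np.load("w2c.npz");c=(f["K"],float(f["k"]),f["R"],f["t"])
im=cv2.imread("pics/w2.png");cv2.imwrite("pics/w2z.png",cv2.resize(im[110:190,210:310],None,fx=7,fy=7,interpolation=cv2.INTER_CUBIC))
for xy,z in [((256,155),.141),((254,146),.066)]: print(onz("wrist",xy,z,c))
for n in("scene","side"):
  for r in outline_of(n,"raker_grip")[:1]:
    m=r["mask"];ys,xs=np.nonzero(m);print(n,r["conf"],xs.min(),xs.max(),ys.min(),ys.max())
```

```text
[0.54929432 0.28275832 0.141     ]
[0.55069272 0.28033722 0.066     ]
scene 0.96 376 404 190 238
side 0.97 177 209 294 342
```

View pics/w2z.png

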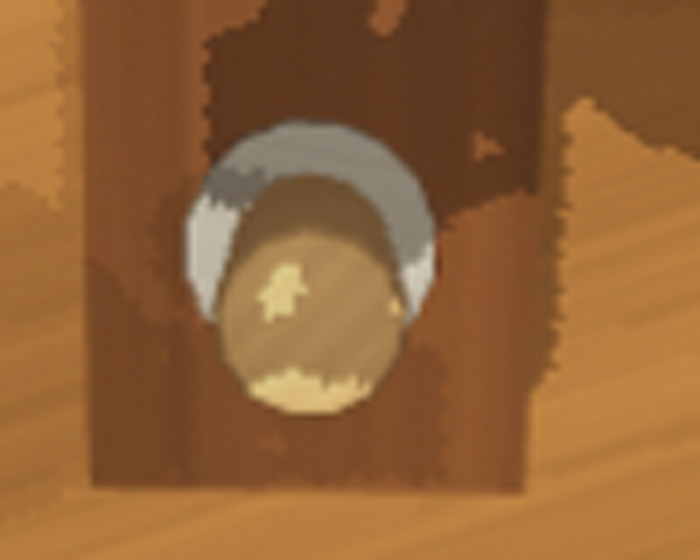

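Run:
```python
from h import *
f=np.load("w2c.npz");c=(f["K"],float(f["k"]),f["R"],f["t"])
for xy,z in [((254.4,156.1),.141),((254.4,145.4),.066)]: print(onz("wrist",xy,z,c))
```

```text
[0.54980027 0.28097165 0.141     ]
[0.55016184 0.28103304 0.066     ]
```

Emit:
move_arm(steps=[{"fingers": 85, "translation": [-28, 9, -20], "turn": 0}, {"fingers": 85, "translation": [0, 0, -30], "turn": 0}, {"fingers": 85, "translation": [0, 0, 0], "turn": 0}, {"fingers": 85, "translation": [0, 0, 0], "turn": 0}])

```text
t: 4.55
eef_pos: [0.5535, 0.2753, 0.2124]
tool_rot: [0.0, 0.817, 0.577, 0.001]
contact_force: [-0.1, -0.5, 0.2]
gripper_width: 0.997
```

Run:
```python
from h import *
for i in range(4):
    read_camera("wrist");o=get_obs();print(o["t"],o["eef_pos"],np.round(o["q"],4))
c=cal("wrist");print(-c[2].T@c[3])
```

```text
4.6 [0.55351717 0.27583225 0.21271852] [ 6.0000e-04  5.1300e-01 -7.7580e-01  1.6779e+00  3.9400e-01  1.1117e+00
  3.4210e-01]
4.65 [0.55343802 0.27606478 0.2127321 ] [ 4.0000e-04  5.1300e-01 -7.7600e-01  1.6779e+00  3.9420e-01  1.1116e+00
  3.4200e-01]
4.7 [0.55328504 0.27618689 0.21259581] [ 2.0000e-04  5.1310e-01 -7.7600e-01  1.6781e+00  3.9420e-01  1.1115e+00
  3.4190e-01]
4.75 [0.55310574 0.27623896 0.21240971] [-1.0000e-04  5.1330e-01 -7.7610e-01  1.6784e+00  3.9430e-01  1.1114e+00
  3.4190e-01]
[0.48014201 0.30101091 0.35485144]
```

Emit:
move_arm(steps=[{"fingers": 85, "translation": [-2, 4, 0], "turn": 0}, {"fingers": 85, "translation": [0, 0, -30], "turn": 0}, {"fingers": 85, "translation": [0, 0, -30], "turn": 0}, {"fingers": 85, "translation": [0, 0, -30], "turn": 0}, {"fingers": 85, "translation": [0, 0, -20], "turn": 0}, {"fingers": 85, "translation": [0, 0, -13], "turn": 0}, {"fingers": 85, "translation": [0, 0, 0], "turn": 0}, {"fingers": 85, "translation": [0, 0, 0], "turn": 0}])

```text
t: 5.75
eef_pos: [0.5509, 0.2807, 0.0893]
tool_rot: [0.0, 0.816, 0.578, 0.001]
contact_force: [-0.3, -0.2, -0.2]
gripper_width: 0.993
```

Run:
```python
from h import *
for n in("side","wrist"):cv2.imwrite(f"pics/{n}3.png",read_camera(n))
o=get_obs();print(o["t"],o["eef_pos"],o["contact_force"])
```

```text
5.85 [0.55098311 0.28057165 0.08936289] [0.12603394 0.26055554 0.21899684]
```

View pics/wrist3.png

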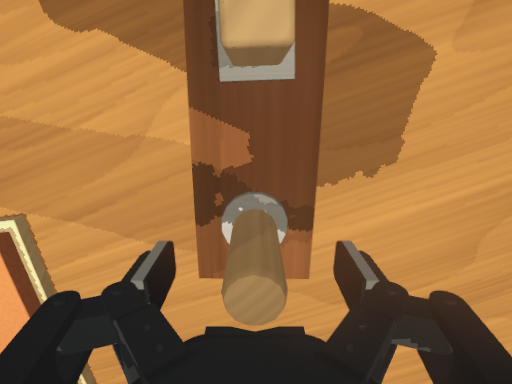

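View pics/side3.png

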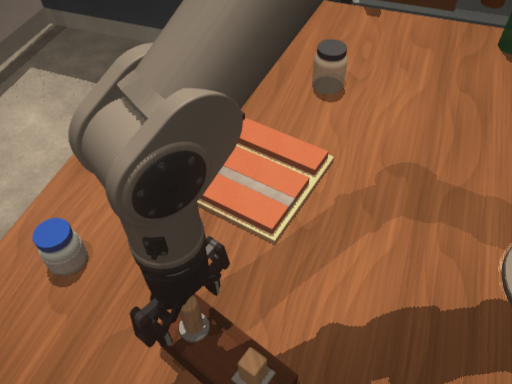

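Emit:
move_arm(newtons=60, steps=[{"fingers": 40, "translation": [0, 0, 0], "turn": 0}, {"fingers": 30, "translation": [0, 0, 0], "turn": 0}, {"fingers": 10, "translation": [0, 0, 0], "turn": 0}, {"fingers": 10, "translation": [0, 0, 0], "turn": 0}, {"fingers": 10, "translation": [0, 0, 0], "turn": 0}, {"fingers": 10, "translation": [0, 0, 0], "turn": 0}])

```text
t: 6.6
eef_pos: [0.5505, 0.2803, 0.0885]
tool_rot: [0.0, 0.816, 0.578, 0.0]
contact_force: [0.3, -0.5, 2.6]
gripper_width: 0.31
```

Run:
```python
from h import *
cv2.imwrite(f"pics/wrist4.png",read_camera("wrist"))
o=get_obs();print(o["t"],o["eef_pos"],o["contact_force"],o["gripper_width"])
```

```text
6.65 [0.55053973 0.28025644 0.08856043] [-1.05928534 -0.1134214   3.66083723] 0.31556755423197375
```

View pics/wrist4.png

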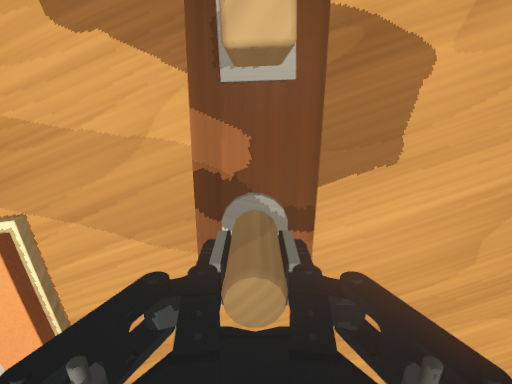

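Emit:
move_arm(steps=[{"fingers": 10, "translation": [0, 0, 15], "turn": 0}, {"fingers": 10, "translation": [0, 0, 25], "turn": 0}, {"fingers": 10, "translation": [0, 0, 25], "turn": 0}, {"fingers": 10, "translation": [0, 0, 25], "turn": 0}, {"fingers": 10, "translation": [0, 0, 10], "turn": 0}, {"fingers": 10, "translation": [0, 0, 0], "turn": 0}])

```text
t: 7.4
eef_pos: [0.5505, 0.2802, 0.1888]
tool_rot: [0.0, 0.816, 0.578, 0.0]
contact_force: [-0.1, -0.1, -1.9]
gripper_width: 0.318
```

Run:
```python
from h import *
for n in("side","scene"):cv2.imwrite(f"pics/{n}5.png",read_camera(n))
o=get_obs();print(o["t"],o["eef_pos"],o["contact_force"],o["gripper_width"])
a=cv2.imread("pics/scene5.png")[60:300,280:500];b=cv2.imread("pics/side5.png")[180:384,80:320]
cv2.imwrite("pics/z5.png",np.hstack([cv2.resize(a,(400,436)),cv2.resize(b,(400,436))]))
```

```text
7.5 [0.54994797 0.27964853 0.18740391] [-0.19775756 -0.19523413 -1.53657488] 0.31256991755598784
```

View pics/z5.png

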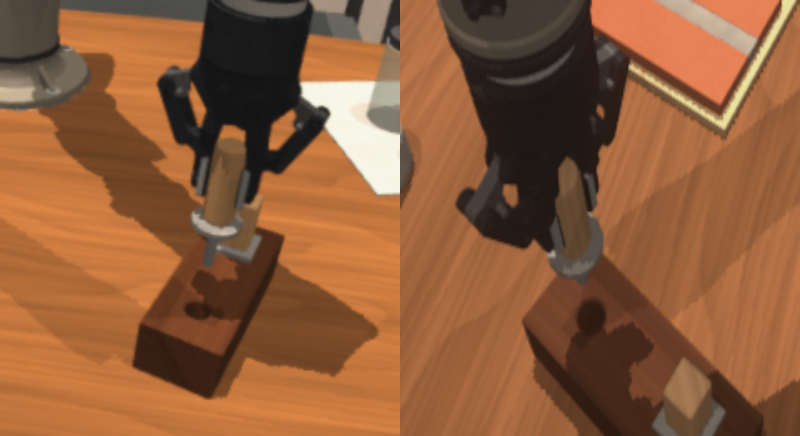

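Emit:
move_arm(steps=[{"fingers": 10, "translation": [12, -26, 0], "turn": 0}, {"fingers": 10, "translation": [12, -51, 0], "turn": 0}, {"fingers": 10, "translation": [12, -51, 0], "turn": 0}, {"fingers": 10, "translation": [12, -51, 0], "turn": 0}, {"fingers": 10, "translation": [12, -51, 0], "turn": 0}, {"fingers": 10, "translation": [12, -51, 0], "turn": 0}, {"fingers": 10, "translation": [12, -51, 0], "turn": 0}, {"fingers": 10, "translation": [12, -51, 0], "turn": 0}, {"fingers": 10, "translation": [3, -25, 0], "turn": 0}, {"fingers": 10, "translation": [0, 0, 0], "turn": 0}])

```text
t: 8.75
eef_pos: [0.6486, -0.1312, 0.1864]
tool_rot: [-0.001, 0.818, 0.576, -0.001]
contact_force: [-0.3, 0.2, -1.8]
gripper_width: 0.313
```

Emit:
move_arm(steps=[{"fingers": 10, "translation": [0, 0, -25], "turn": 0}, {"fingers": 10, "translation": [0, 0, -20], "turn": 0}, {"fingers": 10, "translation": [0, 0, 0], "turn": 0}, {"fingers": 10, "translation": [0, 0, 0], "turn": 0}])

```text
t: 9.25
eef_pos: [0.6497, -0.1271, 0.1437]
tool_rot: [-0.0, 0.816, 0.578, 0.0]
contact_force: [-0.0, 0.0, -0.8]
gripper_width: 0.315
```

```bash
cat > look.py <<'E'
from h import *
import sys
tag=sys.argv[1]
rs=[];rg=[]
for n in("side","scene"):
    cv2.imwrite(f"pics/{n}{tag}.png",read_camera(n))
    for m,L in (("raker_tip",rs),("raker_grip",rg)):
        r=place_of(n,m)
        if r: print(n,m,r[0]["conf"],np.round(r[0]["xy"],1));L.append(ray(n,r[0]["xy"])) 
o=get_obs();print(o["t"],o["eef_pos"],o["contact_force"],o["gripper_width"])
for L in(rs,rg):
    if len(L)==2: print("tri",tri(L))
p=np.array(o["eef_pos"]);
for n in("side","scene"): print("tip predicted",n,proj(n,p-[0,0,.0735]))
a=cv2.imread(f"pics/scene{tag}.png")[100:300,80:290];b=cv2.imread(f"pics/side{tag}.png")[40:240,150:360]
cv2.imwrite(f"pics/z{tag}.png",np.hstack([cv2.resize(a,(400,381),interpolation=2),cv2.resize(b,(400,381),interpolation=2)]))
E
python3 look.py 6
```

```text
side raker_tip 0.94 [231.6 121.5]
scene raker_tip 0.97 [141.  227.1]
scene raker_grip 0.91 [125.8 185.1]
9.55 [ 0.64967035 -0.12788418  0.14391062] [-0.35456024  0.78957021  0.02167664] 0.31540956460208336
tri [ 0.65011403 -0.12369146  0.0807864 ]
tip predicted side [232.69499281 124.5714235 ]
tip predicted scene [139.70291766 230.61352216]
```

View pics/z6.png

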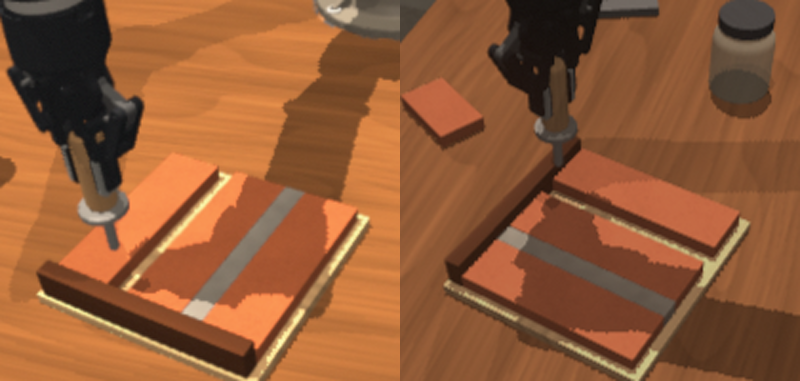

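Emit:
move_arm(steps=[{"fingers": 10, "translation": [0, 0, -15], "turn": 0}, {"fingers": 10, "translation": [0, 0, -15], "turn": 0}, {"fingers": 10, "translation": [0, 0, 0], "turn": 0}, {"fingers": 10, "translation": [0, 0, 0], "turn": 0}, {"fingers": 10, "translation": [0, 0, 0], "turn": 0}])

```text
t: 10.18
eef_pos: [0.6498, -0.1278, 0.1138]
tool_rot: [0.0, 0.816, 0.578, 0.0]
contact_force: [0.3, 0.3, -1.2]
gripper_width: 0.313
```

```bash
python3 look.py 7
python3 - <<'E'
from h import *
a=cv2.imread(f"pics/scene7.png")[180:280,95:215];b=cv2.imread(f"pics/side7.png")[70:170,190:310]
cv2.imwrite(f"pics/zz7.png",np.hstack([cv2.resize(a,(400,333),interpolation=2),cv2.resize(b,(400,333),interpolation=2)]))
E
```

```text
side raker_tip 0.89 [231.2 134.9]
side raker_grip 0.9 [229.  100.8]
scene raker_tip 0.79 [145.6 239.5]
scene raker_grip 0.95 [132.4 201.4]
10.475 [ 0.64945208 -0.12786484  0.11351876] [-0.25329796 -0.40910899 -1.0624169 ] 0.3112730620980756
tri [ 0.65044724 -0.11972134  0.05072864]
tri [ 0.65114242 -0.12461827  0.13488112]
tip predicted side [233.65621092 135.73151323]
tip predicted scene [143.26788142 243.19571188]
```

View pics/zz7.png

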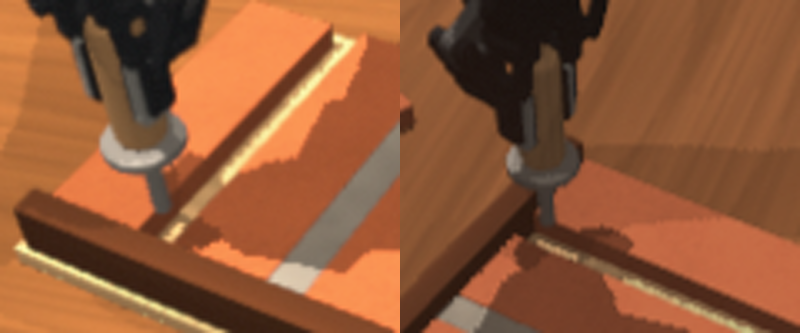

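Emit:
move_arm(steps=[{"fingers": 10, "translation": [0, 0, -5], "turn": 0}, {"fingers": 10, "translation": [0, 0, -5], "turn": 0}, {"fingers": 10, "translation": [0, 0, -5], "turn": 0}, {"fingers": 10, "translation": [0, 0, -6], "turn": 0}, {"fingers": 10, "translation": [0, 0, 0], "turn": 0}, {"fingers": 10, "translation": [0, 0, 0], "turn": 0}, {"fingers": 10, "translation": [0, 0, 0], "turn": 0}, {"fingers": 10, "translation": [0, 0, 0], "turn": 0}])

```text
t: 11.48
eef_pos: [0.6495, -0.1278, 0.0925]
tool_rot: [0.0, 0.816, 0.578, 0.0]
contact_force: [0.3, 1.1, -0.7]
gripper_width: 0.315
```

```bash
python3 look.py 8
python3 - <<'E'
from h import *
a=cv2.imread(f"pics/scene8.png")[180:280,95:215];b=cv2.imread(f"pics/side8.png")[70:170,190:310]
cv2.imwrite(f"pics/zz8.png",np.hstack([cv2.resize(a,(400,333),interpolation=2),cv2.resize(b,(400,333),interpolation=2)]))
E
```

```text
side raker_tip 0.8 [233.6 143.2]
side raker_grip 0.67 [228.1 108. ]
scene raker_tip 0.56 [149.4 249.1]
scene raker_grip 0.9 [135.6 210.9]
11.775 [ 0.64937834 -0.12786107  0.0923548 ] [-0.34521463  0.19467335 -1.09133856] 0.30866996045902034
tri [ 0.64767423 -0.12021373  0.02578001]
tri [ 0.65344119 -0.12211923  0.11792728]
tip predicted side [234.26500022 143.17403858]
tip predicted scene [145.63890648 251.59795735]
```

View pics/zz8.png

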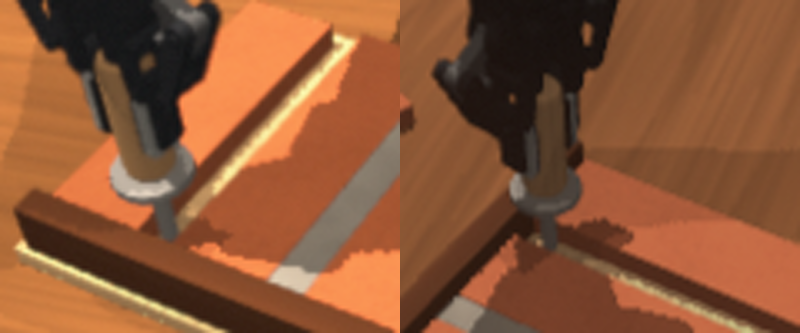

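Emit:
move_arm(steps=[{"fingers": 10, "translation": [-2, 0.4, 0], "turn": 0}, {"fingers": 10, "translation": [-3.9, 0.9, 0], "turn": 0}, {"fingers": 10, "translation": [-4.9, 1.1, 0], "turn": 0}, {"fingers": 10, "translation": [-4.9, 1.1, 0], "turn": 0}, {"fingers": 10, "translation": [-4.9, 1.0, 0], "turn": 0}, {"fingers": 10, "translation": [-4.9, 1.1, 0], "turn": 0}, {"fingers": 10, "translation": [-4.9, 1.1, 0], "turn": 0}, {"fingers": 10, "translation": [-4.9, 1.1, 0], "turn": 0}, {"fingers": 10, "translation": [-4.9, 1.0, 0], "turn": 0}, {"fingers": 10, "translation": [-4.9, 1.1, 0], "turn": 0}])

```text
t: 13.02
eef_pos: [0.6039, -0.1178, 0.0923]
tool_rot: [-0.0, 0.816, 0.578, 0.0]
contact_force: [0.8, -1.0, -1.0]
gripper_width: 0.318
```

```bash
python3 look.py 9
```

```text
side raker_tip 0.68 [256.4 149.7]
side raker_grip 0.64 [251.4 116.7]
scene raker_tip 0.78 [165.1 233. ]
scene raker_grip 0.94 [151.  194.8]
13.325 [ 0.60445034 -0.11800459  0.09236703] [ 0.63661249  0.16749293 -0.64212679] 0.31657933517804254
tri [ 0.59770438 -0.11486581  0.02282135]
tri [ 0.60453089 -0.11803703  0.11295397]
tip predicted side [252.91746408 151.21290319]
tip predicted scene [160.77224104 235.09858166]
```

View pics/z9.png

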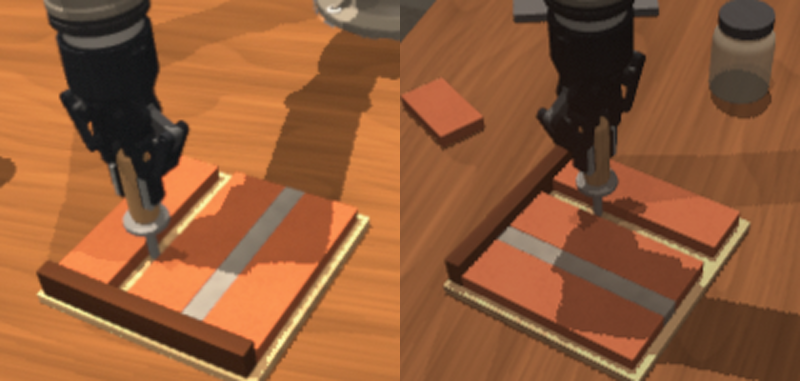

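Emit:
move_arm(steps=[{"fingers": 10, "translation": [-2.9, 0.6, 0], "turn": 0}, {"fingers": 10, "translation": [-4.9, 1.1, 0], "turn": 0}, {"fingers": 10, "translation": [-4.9, 1.1, 0], "turn": 0}, {"fingers": 10, "translation": [-4.9, 1.1, 0], "turn": 0}, {"fingers": 10, "translation": [-4.9, 1.0, 0], "turn": 0}, {"fingers": 10, "translation": [-4.9, 1.1, 0], "turn": 0}, {"fingers": 10, "translation": [-4.9, 1.1, 0], "turn": 0}, {"fingers": 10, "translation": [-4.9, 1.1, 0], "turn": 0}, {"fingers": 10, "translation": [-4.9, 1.0, 0], "turn": 0}, {"fingers": 10, "translation": [-4.9, 1.1, 0], "turn": 0}])

```text
t: 14.58
eef_pos: [0.5569, -0.1076, 0.0923]
tool_rot: [-0.0, 0.816, 0.578, 0.0]
contact_force: [0.0, -0.9, -1.5]
gripper_width: 0.314
```

Emit:
move_arm(steps=[{"fingers": 10, "translation": [-4.9, 1.1, 0], "turn": 0}, {"fingers": 10, "translation": [-4.9, 1.1, 0], "turn": 0}, {"fingers": 10, "translation": [-4.9, 1.0, 0], "turn": 0}, {"fingers": 10, "translation": [-4.9, 1.1, 0], "turn": 0}, {"fingers": 10, "translation": [-4.9, 1.1, 0], "turn": 0}, {"fingers": 10, "translation": [-4.9, 1.1, 0], "turn": 0}, {"fingers": 10, "translation": [-4.9, 1.0, 0], "turn": 0}, {"fingers": 10, "translation": [-4.9, 1.1, 0], "turn": 0}, {"fingers": 10, "translation": [-4.9, 1.1, 0], "turn": 0}, {"fingers": 10, "translation": [-4.9, 1.1, 0], "turn": 0}])

```text
t: 15.82
eef_pos: [0.508, -0.0968, 0.0923]
tool_rot: [0.0, 0.816, 0.578, 0.0]
contact_force: [-0.4, -0.0, 0.0]
gripper_width: 0.311
```

Emit:
move_arm(steps=[{"fingers": 10, "translation": [-4.9, 1.1, 0], "turn": 0}, {"fingers": 10, "translation": [-4.9, 1.1, 0], "turn": 0}, {"fingers": 10, "translation": [-4.9, 1.0, 0], "turn": 0}, {"fingers": 10, "translation": [-2, 0.5, 0], "turn": 0}, {"fingers": 10, "translation": [0, 0, 0], "turn": 0}, {"fingers": 10, "translation": [0, 0, 0], "turn": 0}, {"fingers": 10, "translation": [0, 0, 0], "turn": 0}])

```text
t: 16.7
eef_pos: [0.4917, -0.0932, 0.0923]
tool_rot: [-0.0, 0.816, 0.578, 0.0]
contact_force: [0.3, 0.0, -1.1]
gripper_width: 0.311
```

```bash
python3 look.py 10
```

```text
side raker_tip 0.8 [303.6 169.5]
side raker_grip 0.62 [304.1 137.9]
scene raker_tip 0.75 [146.  245.6]
scene raker_grip 0.56 [189.9 159.1]
17.0 [ 0.49156347 -0.09315528  0.09229189] [0.53442361 0.06436724 0.30360947] 0.3115765489182295
tri [ 0.51843456 -0.21881353 -0.11503313]
tri [ 0.49353783 -0.0896474   0.11578769]
tip predicted side [302.68596003 172.73695604]
tip predicted scene [194.64362367 198.4885665 ]
```

View pics/z10.png

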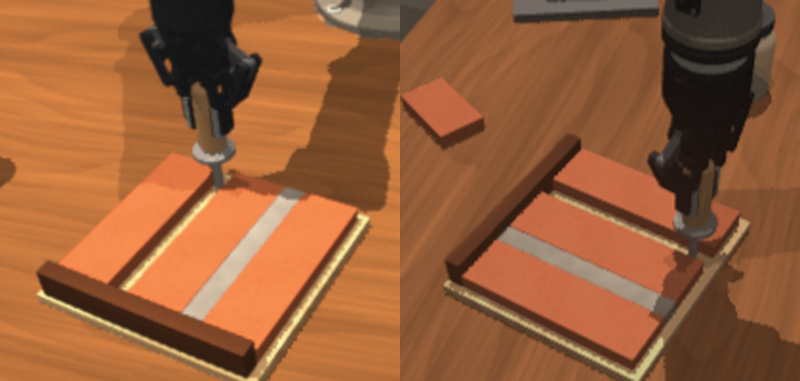

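Emit:
move_arm(steps=[{"fingers": 10, "translation": [0, 0, 6], "turn": 0}, {"fingers": 10, "translation": [0, 0, 10], "turn": 0}, {"fingers": 10, "translation": [0, 0, 20], "turn": 0}, {"fingers": 10, "translation": [0, 0, 30], "turn": 0}, {"fingers": 10, "translation": [0, 0, 30], "turn": 0}, {"fingers": 10, "translation": [8, 45, 0], "turn": 0}, {"fingers": 10, "translation": [8, 50, 0], "turn": 0}, {"fingers": 10, "translation": [8, 50, 0], "turn": 0}, {"fingers": 10, "translation": [8, 50, 0], "turn": 0}, {"fingers": 10, "translation": [8, 50, 0], "turn": 0}])

```text
t: 18.25
eef_pos: [0.532, 0.1534, 0.19]
tool_rot: [0.0, 0.816, 0.578, 0.001]
contact_force: [0.8, 0.1, -1.0]
gripper_width: 0.316
```

Emit:
move_arm(steps=[{"fingers": 10, "translation": [8, 50, 0], "turn": 0}, {"fingers": 10, "translation": [7, 50, 0], "turn": 0}, {"fingers": 10, "translation": [4, 28.3, 0], "turn": 0}, {"fingers": 10, "translation": [0, 0, -12], "turn": 0}, {"fingers": 10, "translation": [0, 0, -12], "turn": 0}, {"fingers": 10, "translation": [0, 0, 0], "turn": 0}, {"fingers": 10, "translation": [0, 0, 0], "turn": 0}, {"fingers": 10, "translation": [0, 0, 0], "turn": 0}, {"fingers": 10, "translation": [0, 0, 0], "turn": 0}])

```text
t: 19.38
eef_pos: [0.5508, 0.28, 0.1647]
tool_rot: [0.0, 0.816, 0.578, 0.0]
contact_force: [-0.3, -1.3, -0.8]
gripper_width: 0.311
```

```bash
cat > look2.py <<'E'
from h import *
import sys
tag=sys.argv[1]
for n in("side","scene"): cv2.imwrite(f"pics/{n}{tag}.png",read_camera(n))
o=get_obs();print(o["t"],o["eef_pos"],o["tool_rot"],o["contact_force"],o["gripper_width"])
p=np.array(o["eef_pos"])
for n in("side","scene"): print("tip predicted",n,proj(n,p-[0,0,.0735]),"hole",proj(n,(.550,.281,.06)))
a=cv2.imread(f"pics/scene{tag}.png")[120:280,340:480];b=cv2.imread(f"pics/side{tag}.png")[224:384,130:270]
cv2.imwrite(f"pics/z{tag}.png",np.hstack([cv2.resize(a,(400,457),interpolation=2),cv2.resize(b,(400,457),interpolation=2)]))
E
python3 look2.py 11
```

```text
19.475 [0.55064984 0.28016082 0.16453024] [2.20074750e-05 8.16213370e-01 5.77750559e-01 1.58936280e-04] [-0.45662111 -0.26871391 -0.28836278] 0.3160621244249992
tip predicted side [191.08796036 316.65824173] hole [194.00301563 326.6227732 ]
tip predicted scene [391.12895163 217.29200696] hole [388.52640324 230.68995672]
```

View pics/z11.png

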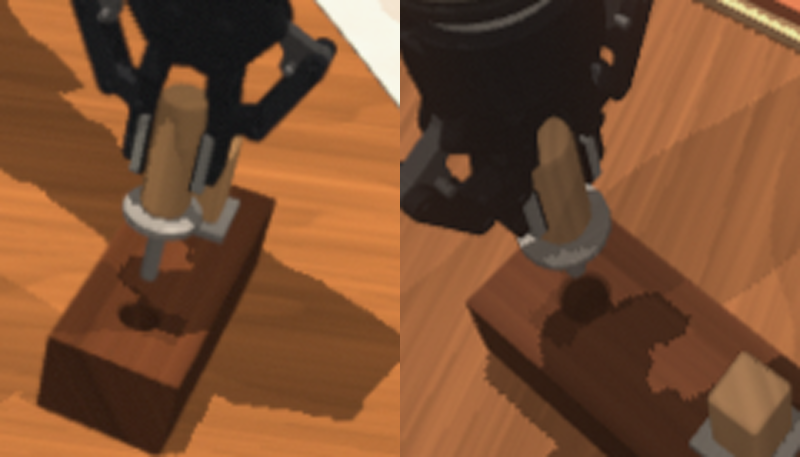

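Emit:
move_arm(steps=[{"fingers": 10, "translation": [0, 0, -15], "turn": 0}, {"fingers": 10, "translation": [0, 0, -15], "turn": 0}, {"fingers": 10, "translation": [0, 0, -15], "turn": 0}, {"fingers": 10, "translation": [0, 0, -12], "turn": 0}, {"fingers": 10, "translation": [0, 0, -10], "turn": 0}, {"fingers": 10, "translation": [0, 0, -8], "turn": 0}, {"fingers": 10, "translation": [0, 0, 0], "turn": 0}, {"fingers": 10, "translation": [0, 0, 0], "turn": 0}])

```text
t: 20.48
eef_pos: [0.5507, 0.2803, 0.0894]
tool_rot: [-0.0, 0.816, 0.578, 0.0]
contact_force: [0.0, 1.0, -0.6]
gripper_width: 0.317
```

```bash
python3 look2.py 12
```

```text
20.575 [0.55068334 0.28016009 0.08945006] [3.23430618e-05 8.16236387e-01 5.77718040e-01 1.62106064e-04] [ 0.13444238 -0.04012323 -1.81963856] 0.31436482574557384
tip predicted side [197.39048752 338.06467431] hole [194.00301563 326.6227732 ]
tip predicted scene [383.82897172 248.95154895] hole [388.52640324 230.68995672]
```

View pics/z12.png

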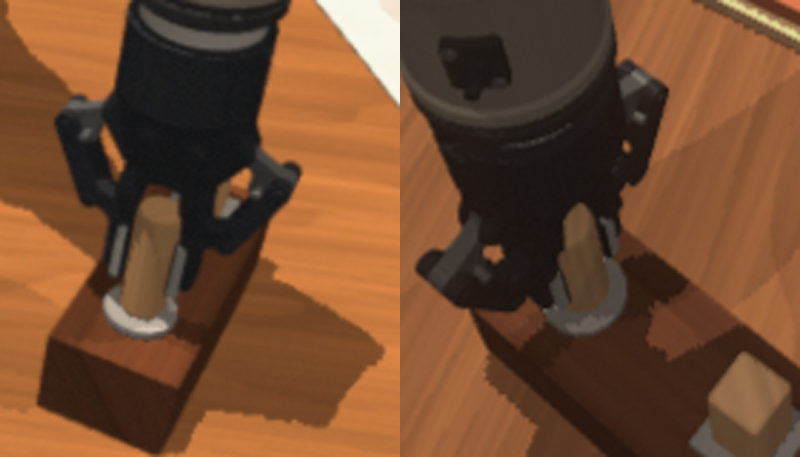

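Emit:
move_arm(newtons=20, steps=[{"fingers": 10, "translation": [0, 0, -1], "turn": 0}, {"fingers": 10, "translation": [0, 0, 0], "turn": 0}, {"fingers": 30, "translation": [0, 0, 0], "turn": 0}, {"fingers": 36, "translation": [0, 0, 0], "turn": 0}, {"fingers": 60, "translation": [0, 0, 0], "turn": 0}, {"fingers": 85, "translation": [0, 0, 0], "turn": 0}, {"fingers": 85, "translation": [0, 0, 0], "turn": 0}, {"fingers": 85, "translation": [0, 0, 0], "turn": 0}])

```text
t: 21.58
eef_pos: [0.5505, 0.2802, 0.0883]
tool_rot: [-0.0, 0.816, 0.578, -0.0]
contact_force: [-0.5, 0.5, 0.1]
gripper_width: 0.996
```

```bash
python3 look2.py 13
```

```text
21.675 [0.55054982 0.28015639 0.08830185] [-8.18807482e-06  8.16197633e-01  5.77772813e-01 -3.32436139e-06] [-0.41813366  0.40274249  0.32672257] 0.9940955439884741
tip predicted side [197.56048648 338.390482  ] hole [194.00301563 326.6227732 ]
tip predicted scene [383.72269996 249.34971951] hole [388.52640324 230.68995672]
```

View pics/z13.png

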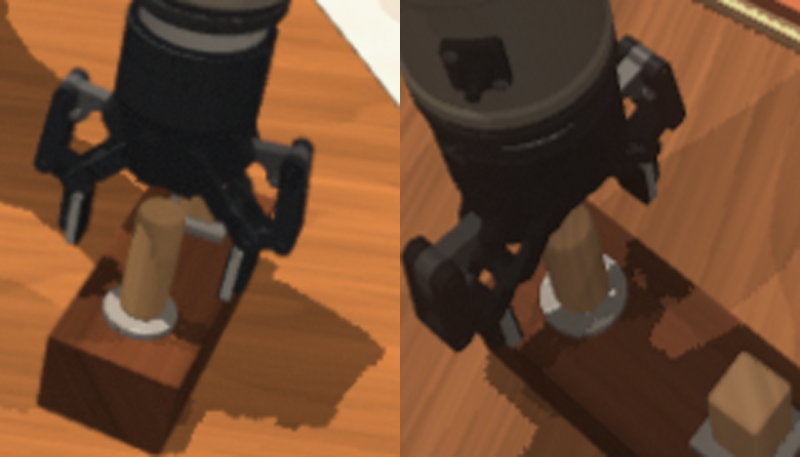

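Released, upright, seated. Raise and step aside to check.

Emit:
move_arm(steps=[{"fingers": 85, "translation": [0, 0, 20], "turn": 0}, {"fingers": 85, "translation": [0, 0, 40], "turn": 0}, {"fingers": 85, "translation": [0, 0, 40], "turn": 0}, {"fingers": 85, "translation": [0, 0, 40], "turn": 0}, {"fingers": 85, "translation": [28, -9, 30], "turn": 0}, {"fingers": 85, "translation": [0, -50, 0], "turn": 0}, {"fingers": 85, "translation": [0, -50, 0], "turn": 0}, {"fingers": 85, "translation": [0, 0, 0], "turn": 0}, {"fingers": 85, "translation": [0, 0, 0], "turn": 0}, {"fingers": 85, "translation": [0, 0, 0], "turn": 0}])

```text
t: 22.92
eef_pos: [0.5782, 0.173, 0.259]
tool_rot: [-0.0, 0.815, 0.579, 0.001]
contact_force: [-0.2, -0.3, 0.3]
gripper_width: 0.993
```

Run:
```python
from h import *
for n in("side","scene"):
    im=read_camera(n);cv2.imwrite(f"pics/{n}14.png",im)
    for m in("raker_grip","spare_center"):
        r=place_of(n,m)
        if r: print(n,m,round(r[0]["conf"],2),np.round(r[0]["xy"],1))
o=get_obs();print(o["t"],o["eef_pos"],o["contact_force"],np.abs(o["joint_vel"]).max())
I=[]
for n,s in(("scene",np.s_[120:280,340:480]),("side",np.s_[224:384,130:270])):
    for k in("0","14"): I.append(cv2.resize(cv2.imread(f"pics/{n}{k}.png")[s],(200,229),interpolation=2))
cv2.imwrite("pics/z14.png",np.hstack(I))
```

```text
side raker_grip 0.8 [187.6 310.7]
side spare_center 0.75 [252.3 368.6]
scene raker_grip 0.66 [394. 210.]
scene spare_center 0.82 [412.8 178.9]
23.225 [0.57842549 0.17171935 0.2582465 ] [-0.41450553  0.0989125  -0.13722092] 0.004239467804597836
```

View pics/z14.png

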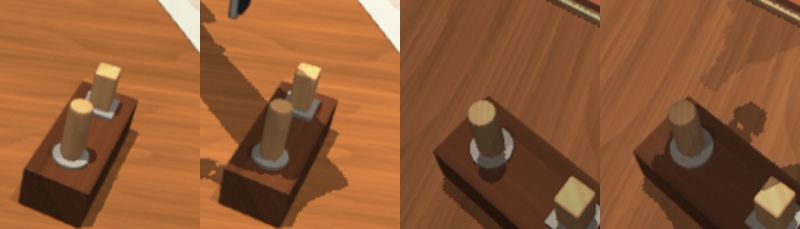

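Before (left of each pair) and after look the same: both tools stand upright in their holes, and the gripper is clear.

```bash
python3 -c "
from station import *
print(hand_in())"
```

```text
the job is handed in; nothing more can be done
None
```

I ran the round-handled tool along the open joint from the batten end to the open end, put it back in its own rack hole and let go. The job is handed in at about 23 s of the 67 s allowed; no verdict was reported.

- **Joint run:** the tip was about 11 mm below the tile tops at the start and the tool stayed at that height throughout. I moved about 160 mm along the joint at about 4 cm/s. The outside force read only about 1 to 2 N, so I saw no sign of it catching on the tile walls.
- **Return:** the last pictures match the first ones. Both tools stand upright in their holes, their positions in the images within about 3 pixels of the start. The gripper is open, the arm is at rest and it touches nothing.
- **Disagreements:**
  - The network's position for the tip was off by several pixels while the tool was held. At the open end it once reported a point at the other end of the board. I relied on the arm's measured position and on the tip seen in the pictures instead.
  - The side camera placed the joint's start about 4 mm away from where the scene and wrist cameras put it. I went with those two.

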